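# Seat the shaving mirror in its three-point holder

### The job

Pick up the round mirror and lay it, glass up, in the three-point holder between the two ball posts and the orange sprung catch, then push it down on the glass, by feel, until it is fully home and bears hard, and keep it pressed there for half a second with about 15 N, never over 20 N or the glass cracks: level on all three pads, green pin pushed right down, held by both posts and the catch, unable to rock. Let go of it and leave the other things on the shelf liner where they are.

Things in the scene. Friction and masses are not known exactly. Their poses are not given: they have to be found in the camera images.
- mirror: Round shaving-mirror insert to be seated: a disc 56 mm across and 16 mm thick with straight dark metal sides, pale mirror glass on top, 110 g, slippery as metal is. Origin at the centre of its underside, z up out of the glass. It starts lying glass up on the liner.
- holder: Three-point mirror holder, fixed. Dark round base 96 mm across, 12 mm thick, a stem, and on it a 78 mm round aluminium head. Origin: centre of the base's underside, z up. Three chrome pads on the head form the level seat, 9 mm above its plate. The head's height is screwed up or down on the stem and NOT given: the seat is anywhere 46 to 62 mm above this origin; find it by feel.
- holder_axis (a point): Point on the holder's vertical axis, 12 mm above its origin (top of the base): where the mirror must be centred, not how high. The mirror's underside lies on the seat when home and its glass 16 mm above the seat. Fingers have open gaps along holder +y and -y.
- posts_side (a point): Point on the base's rim at holder +x, 45 mm from the axis. On this side, at 40 degrees either side of holder +x, stand two chrome ball posts, fixed, 12 mm higher than the seat; the seated mirror's side bears on both (balls 10 mm across, centred 33 mm from the axis and 7 mm above the seat).
- catch_side (a point): Point on the base's rim at holder -x, 45 mm from the axis. Over it is the orange sprung catch, nose 14 mm wide, rising 14 mm above the seat: an upright face up to 5 mm, above it a ramp leaning outward 25 degrees from upright. Free, the nose reaches 2.5 mm into the mirror's place, so a mirror just laid in stays high and loose, its lower edge on the ramp
- catch (a joint): Travel of the orange catch, m, outward along holder -x: 0 free, 0.0025 with the mirror home, stop at 0.008; spring 1.2 N plus 0.6 N per mm. Pressing on the glass drives it back (about 5 to 12 N, least between centre and catch), then the mirror bears hard on the pads: push there with about 15 N for 0.5 s. Catch, posts and pads together may never bear on the mirror with over 40 N (sum; about 32 N at a push of 20 N).
- pin (a joint): Sprung green telltale pin at the centre of the seat, travel down in m: 0 free (its tip 3 mm above the seat), 0.003 when the mirror lies on the pads, stop at 0.006; spring under 1 N, damped (60 N s per m).
- flush_plate: chrome flush plate, 150 x 230 x 12 mm with two round push buttons, lying flat at the back; bystander, origin at the centre of its underside
- bottle_trap: white plastic bottle trap, 130 mm tall, 72 mm wide, with a side spigot; stands at the right edge of the liner; bystander, origin at the centre of its underside
- cartridge: stainless mixer cartridge, 35 mm across, 62 mm tall, standing near the middle of the liner; bystander, origin at the centre of its underside
- pliers: blue-handled pliers, 170 mm long, 12 mm high, lying at the left edge of the liner; bystander, origin under the pivot, jaws to its +x
- dish: small round ceramic dish with a blue hinged lid (shut), 94 mm across, 56 mm tall, at the back left; bystander, origin at the centre of its underside
- rose: chrome pipe rose (ring), 68 mm across, 10 mm high, at the back right; bystander, origin at the centre of its underside
Not all that is in view belongs to the job. What is meant by the mirror is not blue or turquoise, and is the smaller of those in its own colour.

How it is judged:
By the outcome, as a careful person would: the job done as asked, in the order asked, and still so for the second after the job is handed in, with the robot touching nothing.
It also fails if it takes over 59 s, if anything falls off the work surface, if the arm or the gripper's body presses on something with over 40 N, if the wrist force passes 120 N, or if a joint passes its speed limit or range.

### The arm

A 6-joint arm with a two-finger parallel gripper is mounted at the origin on the work surface. World frame = base frame: x ahead of the robot, y to its left, z up, the work surface at z = 0. Lengths are in mm, angles in rad, forces in N, time in s.
With the tool pointing down it reaches from about 275 to 875 mm from the base axis. Payload 12.5 kg.
Tool frame: the origin (TCP) lies between the finger pads; the fingertips stand 14 mm ahead of it and the grasp point (between the pads) lies 5 mm behind it; z points along the fingers, x is the direction in which the jaws open and shut, and the axes are right-handed (so a half turn about z gives the same grasp; the last joint's range is limited). The gripper opens to 85 mm and grips with 20 to 120 N. Pads are 22 mm wide; open, the fingers measure 114 mm over their backs; the gripper's body (76 mm by 85 mm) begins 54 mm behind the grasp point. The pads swing forward as they close: fully open they stand 13 mm farther back than shut.
Start: joints at [-1.389, 0.351, 1.652, -0, 1.139, -0.085], TCP at [145.025, -530.521, 245.29] pointing down, gripper open.
Joint ranges: [-2.75, 2.75], [-0.79, 2.1], [0.01, 2.65], [-1.57, 4.71], [0.07, 3.14], [-2.87, 2.87]. Speed limits (rad/s): [2.22, 2.22, 2.79, 3.14, 3.14, 3.14].

### API

Orientations are given as a unit quaternion [x, y, z, w].
In Python, from station import read_state, capture, ticket, recognise, outline_of, spot_point gives the robot as it stands. The module is installed in compiled form; this text tells all that it offers.
- The arm moves only by the tool play_rows, never from a script. Its argument "increments" is a list that holds one entry, the list of rows, each a list of 7 numbers: the shift along the tool's x, y, z in m, then the turn, a rotation vector about the tool's x, y, z in degrees, then the finger opening in m, from 0 to 0.0854. A call has 1 to 8 rows; each row is the pose to reach, as a shift and turn from the pose commanded when the call began, along the tool's axes at that moment; what a row does not reach only later rows make up. A row lasts 1/12 s, in which the tool goes at most 41.7 mm and 7.16 degrees, less where a joint would pass 70% of its speed; a pose out of reach is approached as far as the arm can. A call with a gripper value outside its range is refused whole. The fingers move at their own pace and stop on an object; the grip force is fixed at half the most. Time passes only in rows, so rows that repeat a pose let the fingers close. It gives the time, the measured TCP pose, the force and the opening at its end, in the units of the state.
- read_state(): the state, without advancing time (a new reading comes with each control period).
- capture(name): name is "scene" or "top"; returns a dict with "frame" (420x560x3 uint8, blue, green, red), "fx", "fy", "cx", "cy" (pixels), "dist" ([k1, k2, p1, p2, k3] as OpenCV has them; the pictures are not rectified), "origin" and "orientation" of the camera in the world. Camera axes: x right, y up, looking along -z (the intrinsics and any distortion apply to the point x, -y, -z); pixel columns grow to the right and rows downward; lengths in mm; the calibration is good to about 2 mm. A picture is of the moment at which its call begins. There is no depth.
- ticket.close_job(): hands the job in, once; it reports no verdict.
Trained networks look in the newest picture that a camera, given by its name, has taken for a name from the list of things; names that differ only in an ending like _2 or _b are one class to them, and where a whole thing is asked for, a point or a joint stands for the part that bears it (a point fixed in the world has none). Each returns a list of dicts, best first, with "p" (0 to 1); they miss things now and then, are a little off and sometimes report something else, mostly with a low value. They report only what shows in the picture. A call takes as long as a camera call. They do not tell look-alikes from the thing itself.
- recognise(label, camera): "position" ([x, y, z] in mm, in world coordinates, good to about 4 mm: the middle of the surface that is visible of it).
- outline_of(label, camera): "mask" (420x560 bool, what is visible of it).
- spot_point(label, camera): "position" ([x, y, z] in mm, in world coordinates, good to about 4 mm: a listed point, or the origin of a listed thing).
The state is a dict: "clock": time; "joint_pos": joint angles; "qvel": joint speeds; "effort": joint torques, N m; "ee_pos": TCP position; "tcp_rot": TCP orientation; "contact_force": force on the tool from outside, world axes, zero at the start; "torque": the same for the moment, N m; "grip_width": finger opening in mm.
Only numpy, scipy, OpenCV 4.12 (cv2) and the standard library are available. Lean on these libraries where they do the work, as an engineer would, in place of code of your own. Each camera call takes 0.05 s, during which the arm holds its last target. There are 200 camera calls.

## Working session

There is one attempt and no reset: what is moved stays moved. The work goes in short steps, Python scripts to look and compute and a tool call to move; the robot and the scene stay as the last step left them, time stands still between calls to the robot, and variables do not carry over. Pictures are saved under pics/ and viewed, about 8 in all and at most 12, crops included, and the job is handed in when it is done.

Besides the shell and the picture viewer there is one more tool, called after "Call:" as name(argument=value, ...) on one line, values as JSON. play_rows: Moves the arm, as the interface text tells. Its arguments: {"type":"object","properties":{"increments":{"type":"array"}},"required":["increments"]}

```bash
mkdir -p pics
cat > h.py <<'E'
import numpy as np, cv2
from scipy.spatial.transform import Rotation as R
from station import read_state, capture, ticket, recognise, outline_of, spot_point
def K(c): return np.array([[c['fx'],0,c['cx']],[0,c['fy'],c['cy']],[0,0,1.]])
def pix2z(c,uv,z):
    p=cv2.undistortPoints(np.array(uv,float).reshape(-1,1,2),K(c),np.array(c['dist'],float)).reshape(-1,2)
    d=np.c_[p[:,0],-p[:,1],-np.ones(len(p))]
    d=R.from_quat(c['orientation']).apply(d); o=np.array(c['origin'],float)
    return o+d*((z-o[2])/d[:,2])[:,None]
def proj(c,P):
    P=R.from_quat(c['orientation']).inv().apply(np.array(P,float).reshape(-1,3)-np.array(c['origin']))
    return cv2.projectPoints(P*[1,-1,-1],np.zeros(3),np.zeros(3),K(c),np.array(c['dist'],float))[0].reshape(-1,2)
E
python3 - <<'E'
from h import *
s=read_state(); print({k:np.round(v,3).tolist() for k,v in s.items()})
for n in('scene','top'):
    c=capture(n); cv2.imwrite(f'pics/{n}0.png',c['frame']); print(n,c['origin'],c['orientation'],c['fx'])
    for l in('mirror','holder'):
        for d in recognise(l,n): print(n,l,'rec',round(d['p'],2),np.round(d['position']),proj(c,d['position'])[0].round())
    for l in('mirror','holder','holder_axis','posts_side','catch_side'):
        for d in spot_point(l,n): print(n,l,'spot',round(d['p'],2),np.round(d['position'],1),proj(c,d['position'])[0].round())
E
```

```text
{'clock': 0.0, 'joint_pos': [-1.389, 0.351, 1.652, -0.0, 1.139, -0.085], 'qvel': [0.001, -0.001, -0.001, 0.001, 0.001, -0.001], 'effort': [-0.0, -50.611, -29.141, -0.0, 0.005, 0.0], 'ee_pos': [144.954, -530.226, 244.753], 'tcp_rot': [0.795, -0.607, -0.0, -0.0], 'contact_force': [-0.633, 0.298, 0.147], 'torque': [-0.026, 0.038, 0.011], 'grip_width': 85.567}
scene [1287.71798704  661.51572537  922.87513827] [0.17958957 0.40250777 0.82857398 0.34525388] 526.7130612221301
scene mirror rec 0.74 [ 234. -333.   20.] [278. 150.]
scene mirror rec 0.72 [ 583. -131.   20.] [241. 228.]
scene mirror rec 0.49 [ 376. -550.   16.] [201. 142.]
scene mirror rec 0.43 [ 250. -442.   16.] [251. 140.]
scene mirror rec 0.32 [519.   5.  33.] [296. 238.]
scene mirror rec 0.19 [729. 352.  45.] [354. 367.]
scene holder rec 0.94 [517. 160.  42.] [344. 265.]
scene mirror spot 0.62 [ 573.6 -138.4    6. ] [242. 229.]
scene mirror spot 0.58 [ 224.4 -341.2    1.1] [278. 153.]
scene mirror spot 0.54 [ 239.  -450.8   -2.2] [252. 143.]
scene mirror spot 0.48 [ 3.676e+02 -5.587e+02  1.000e-01] [202. 144.]
scene holder s
[... 528 characters left out ...]
ror rec 0.73 [ 238. -445.   15.] [404. 298.]
top mirror rec 0.72 [ 571. -139.   21.] [295. 187.]
top mirror rec 0.53 [ 369. -558.   14.] [438. 251.]
top holder rec 0.92 [503. 147.  44.] [198. 211.]
top mirror spot 0.84 [ 573.3 -137.1    6.3] [294. 187.]
top mirror spot 0.76 [ 239.8 -452.    -1.4] [404. 297.]
top mirror spot 0.61 [ 366.6 -560.2   -1.4] [437. 252.]
top holder spot 0.69 [506.4 154.5   2.9] [198. 212.]
top holder spot 0.59 [786.   -9.1   3.1] [251. 122.]
top holder_axis spot 0.64 [505.4 150.8  19.4] [198. 211.]
top posts_side spot 0.81 [548.6 149.1  12.7] [199. 197.]
top posts_side spot 0.54 [505.5 153.8  18. ] [197. 211.]
top catch_side spot 0.96 [462.3 151.9  14.1] [198. 226.]
```

View pics/top0.png

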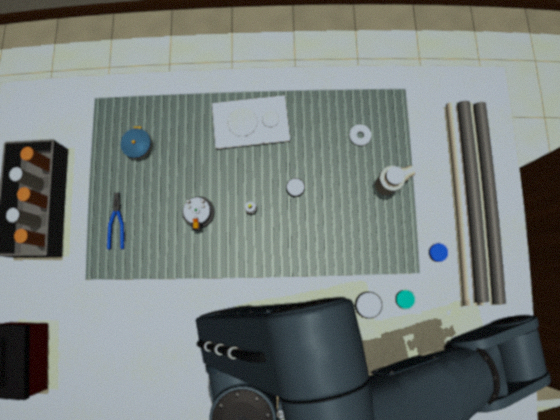

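View pics/scene0.png

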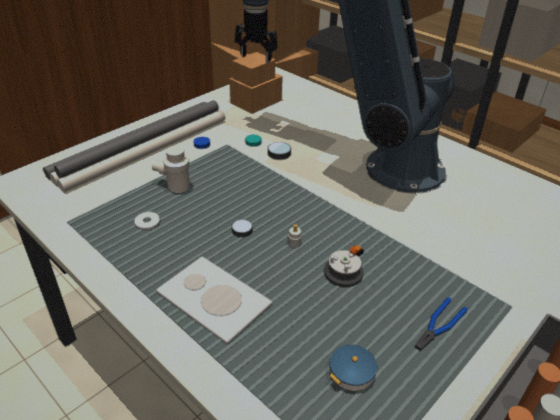

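Candidates in the top picture are:
- pale disc at (295,187) on the liner
- larger pale disc at (368,304) off the liner
- turquoise disc at (404,299)
- blue disc at (438,252)

The pale one at (295,187) fits: it isn't blue or turquoise, and it's the smaller of the two pale ones. I'll confirm that in an enlarged crop and measure both.

Run:
```python
from h import *
tiles=[]
for n in('top','scene'):
    c=capture(n)
    f=c['frame']
    for d in outline_of('mirror',n)[:5]:
        m=d['mask'].astype(np.uint8); cs=max(cv2.findContours(m,0,1)[0],key=len).reshape(-1,2)
        w=pix2z(c,cs,16)[:,:2]; (x,y),r=cv2.minEnclosingCircle(w.astype(np.float32)); 
        print(n,'mirror p',round(d['p'],2),'px',cs.mean(0).round(),'xy@16',np.round([x,y],1),'r',round(r,1),'rarea',round((cv2.contourArea(w.astype(np.float32))/np.pi)**.5,1))
    for u,v in ([(295,187),(368,304),(198,211)] if n=='top' else [(242,228),(279,150),(344,265)]):
        tiles.append(cv2.resize(f[v-25:v+25,u-33:u+33],(264,200),interpolation=cv2.INTER_CUBIC))
cv2.imwrite('pics/crop1.png',np.vstack([np.hstack(tiles[:3]),np.hstack(tiles[3:])]))
```

```text
top mirror p 0.91 px [368. 304.] xy@16 [ 223.1 -340.3] r 40.7 rarea 37.9
top mirror p 0.7 px [405. 299.] xy@16 [ 234.5 -447.7] r 28.4 rarea 27.0
top mirror p 0.68 px [438. 252.] xy@16 [ 366.9 -554.6] r 30.6 rarea 27.9
scene mirror p 0.6 px [279. 151.] xy@16 [ 231.3 -333.7] r 55.4 rarea 45.6
scene mirror p 0.51 px [242. 228.] xy@16 [ 576.4 -134.2] r 37.9 rarea 32.2
scene mirror p 0.51 px [202. 143.] xy@16 [ 372.4 -542. ] r 37.7 rarea 30.3
scene mirror p 0.43 px [253. 140.] xy@16 [ 243.6 -440. ] r 40.9 rarea 32.3
scene mirror p 0.32 px [345. 267.] xy@16 [486.6 152.3] r 77.3 rarea 56.1
```

View pics/crop1.png

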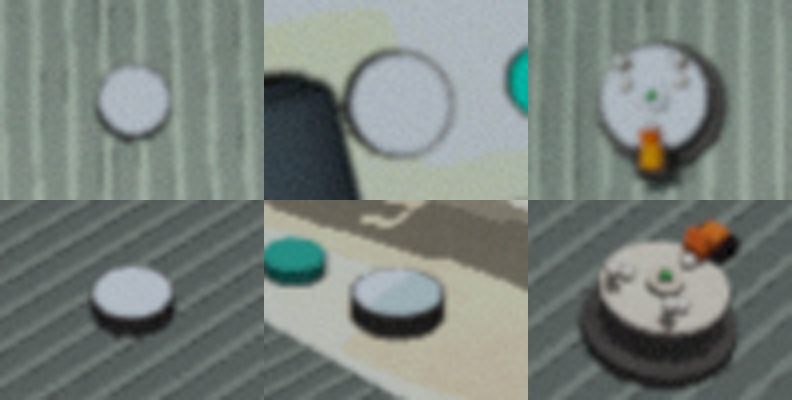

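The crop confirms it. The disc on the liner (left column) is small, pale and dark-sided, with a glass radius of about 28 mm. The off-liner one measures about 38 mm, so it's the decoy. The holder's orange catch is toward robot -x and its posts toward +x. Next I'll get subpixel centres for the mirror glass, pin, catch and base from both cameras.

```bash
cat > meas.py <<'E'
from h import *
from scipy.optimize import least_squares
def avg(n,k=4):
    cs=[capture(n) for _ in range(k)]; c=cs[0]; c['f']=np.mean([x['frame'].astype(float) for x in cs],0); return c
def cen(mask,wt=None):
    n,l,st,_=cv2.connectedComponentsWithStats(mask.astype(np.uint8)); 
    if n<2: return None,0
    i=1+np.argmax(st[1:,4]); v,u=np.nonzero(l==i); w=np.ones(len(u)) if wt is None else wt[v,u]
    return np.array([(u*w).sum(),(v*w).sum()])/w.sum(),st[i,4]
def crop(c,uv,r):
    u,v=map(int,uv); return c['f'][v-r:v+r+1,u-r:u+r+1],np.array([u-r,v-r])
def tri(cs,uvs,x0):
    s=least_squares(lambda P:np.concatenate([proj(c,P)[0]-uv for c,uv in zip(cs,uvs)]),x0); return s.x,s.fun
E
python3 - <<'E'
from meas import *
T,S=avg('top'),avg('scene')
pts={}
for name,uv in (('mirror',((295,187),(242,226))),('pin',((198,211),(344,262))),('catch',((197,225),(356,251)))):
    out=[]
    for c,p in zip((T,S),uv):
        f,o=crop(c,p,14 if name!='pin' else 7); b,g,r=f[...,0],f[...,1],f[...,2]
        if name=='mirror': w=np.clip(b-g+12,0,None); m=(b>g+2)&(b>135) ; q,a=cen(m)
        elif name=='pin': w=np.clip(g-(b+r)/2-12,0,None); q,a=cen(w>0,w)
        else: w=np.clip(r-b-45,0,None); q,a=cen(w>0,w)
        out.append(None if q is None else q+o); print(name,None if q is None else (q+o).round(2),a)
    if all(x is not None for x in out):
        P,e=tri((T,S),out,[550,0,30]); print('  tri',P.round(1),'res px',e.round(2)); 
        print('  top@z20',pix2z(T,[out[0]],20).round(1)[0],'scene@z20',pix2z(S,[out[1]],20).round(1)[0])
# averaged spot points
for l in('holder_axis','posts_side','catch_side','mirror','holder'):
    L={'mirror':[575,-135,5],'posts_side':[550,152,15],'catch_side':[461,152,15]}.get(l,[505,152,10])
    for n in('top','scene'):
        A=[]
        for _ in range(5):
            capture(n); A+=[d['position'] for d in spot_point(l,n) if np.linalg.norm(np.array(d['position'])-L)<15][:1]
        if A: print(l,n,len(A),np.mean(A,0).round(1),np.std(A,0).round(1))
E
```

```text
mirror [295.04 186.42] 225
mirror [241.53 225.46] 192
  tri [ 573.4 -139.2   19.2] res px [ 0.09 -0.08  0.11  0.02]
  top@z20 [ 573.  -138.9   20. ] scene@z20 [ 574.2 -138.8   20. ]
pin [195.26 209.34] 9
pin [345.01 258.21] 9
  tri [505.8 152.6  52.5] res px [ 0.12 -0.09  0.12  0.01]
  top@z20 [511. 159.  20.] scene@z20 [476.8 133.3  20. ]
catch [195.21 223.43] 58
catch [354.86 248.76] 73
  tri [464.7 151.1  55.5] res px [ 0.4  -0.29  0.41  0.02]
  top@z20 [468.8 158.9  20. ] scene@z20 [431.7 129.4  20. ]
holder_axis top 5 [506.  153.3  18.7] [1.4 1.2 1.3]
holder_axis scene 5 [506.3 153.4  17.1] [0.9 1.5 1.4]
posts_side top 4 [549.8 151.2  13.1] [1.3 2.  0.9]
posts_side scene 5 [551.6 155.7  16. ] [1.7 1.3 1.1]
catch_side top 5 [464.  152.3  15.8] [0.9 2.  1.1]
catch_side scene 5 [459.5 154.8  18.1] [1.2 1.6 1.1]
mirror top 5 [ 571.1 -139.6    4.6] [1.9 2.8 0.7]
mirror scene 5 [ 575.5 -140.     6. ] [2.2 1.5 0.8]
holder top 5 [507.5 153.4   4.6] [1.4 1.4 1.1]
holder scene 5 [503.8 154.5   2.5] [1.8 1.1 1.6]
```

```bash
cat > go.py <<'E'
import sys; from h import *
s=read_state(); r=R.from_quat(s['tcp_rot']); M=r.as_matrix(); p=np.array(s['ee_pos'])
psi=np.degrees(np.arctan2(M[1,0],M[0,0]))
t=np.array([float(a) for a in sys.argv[1:4]]); tp=float(sys.argv[4])
print('t',s['clock'],'pos',p.round(2),'psi',psi.round(2),'zax',M[:,2].round(4),'F',np.round(s['contact_force'],2),'T',np.round(s['torque'],2),'w',s['grip_width'])
print('d_tool mm',(M.T@(t-p)).round(2),'turn z deg',round(psi-tp,2))
E
python3 go.py 573.4 -139.2 90 -88.5
```

```text
t 6.4 pos [ 145.02 -530.55  245.32] psi -74.71 zax [ 0.e+00 -1.e-04 -1.e+00] F [ 0.19 -0.05  0.37] T [ 0.   -0.02 -0.02] w 85.51485112615626
d_tool mm [-264.59 -516.4   155.29] turn z deg 13.79
```

Call:
play_rows(increments=[[[-0.0165,-0.0323,0.003,0,0,0,0.085],[-0.033,-0.0646,0.008,0,0,0,0.085],[-0.0495,-0.0969,0.015,0,0,0,0.085],[-0.066,-0.129,0.025,0,0,0,0.085],[-0.0825,-0.161,0.035,0,0,0,0.085],[-0.099,-0.194,0.045,0,0,0,0.085],[-0.1155,-0.226,0.055,0,0,0,0.085],[-0.132,-0.258,0.065,0,0,0,0.085]]])

```text
clock: 7.07
ee_pos: [360.2, -333.8, 180.1]
tcp_rot: [0.795, -0.607, 0.0, 0.0]
contact_force: [0.8, -1.5, -0.5]
grip_width: 85.1
```

Call:
play_rows(increments=[[[-0.0165,-0.0323,0.01,0,0,2,0.085],[-0.033,-0.0646,0.02,0,0,4,0.085],[-0.0495,-0.0969,0.03,0,0,6,0.085],[-0.066,-0.129,0.04,0,0,8,0.085],[-0.0825,-0.161,0.05,0,0,10,0.085],[-0.099,-0.194,0.06,0,0,12,0.085],[-0.1155,-0.226,0.07,0,0,13.8,0.085],[-0.1325,-0.258,0.08,0,0,13.8,0.085]]])

```text
clock: 7.73
ee_pos: [574.3, -137.9, 99.8]
tcp_rot: [0.716, -0.699, 0.0, -0.0]
contact_force: [0.2, -0.2, 0.3]
grip_width: 85.0
```

```bash
python3 go.py 573.4 -139.2 22 -88.5
```

```text
t 7.7333 pos [ 574.31 -137.89   99.82] psi -88.62 zax [ 3.e-04 -1.e-04 -1.e+00] F [ 0.18 -0.17  0.27] T [-0.02 -0.04  0.04] w 84.98061850997725
d_tool mm [ 1.28  0.96 77.82] turn z deg -0.12
```

Call:
play_rows(increments=[[[0.001,0.001,0.02,0,0,0,0.085],[0.0013,0.001,0.045,0,0,0,0.085],[0.0013,0.001,0.062,0,0,0,0.085],[0.0013,0.001,0.071,0,0,0,0.085],[0.0013,0.001,0.076,0,0,0,0.085],[0.0013,0.001,0.076,0,0,0,0.07],[0.0013,0.001,0.076,0,0,0,0.062],[0.0013,0.001,0.076,0,0,0,0.062]]])

```text
clock: 8.4
ee_pos: [572.7, -141.0, 25.4]
tcp_rot: [0.716, -0.698, 0.001, -0.0]
contact_force: [0.6, -0.5, 0.2]
grip_width: 62.0
```

```bash
python3 go.py 573.4 -139.2 20 -88.5
python3 - <<'E'
from h import *
c=capture('scene'); cv2.imwrite('pics/grasp.png',cv2.resize(c['frame'][190:260,195:295],(800,560),interpolation=cv2.INTER_CUBIC))
E
```

```text
t 8.4 pos [ 572.67 -140.98   25.42] psi -88.53 zax [ 1.7e-03 -5.0e-04 -1.0e+00] F [ 0.58 -0.48  0.21] T [-0.04  0.01  0.06] w 62.0171141990436
d_tool mm [-1.76 -0.76  5.42] turn z deg -0.03
```

View pics/grasp.png

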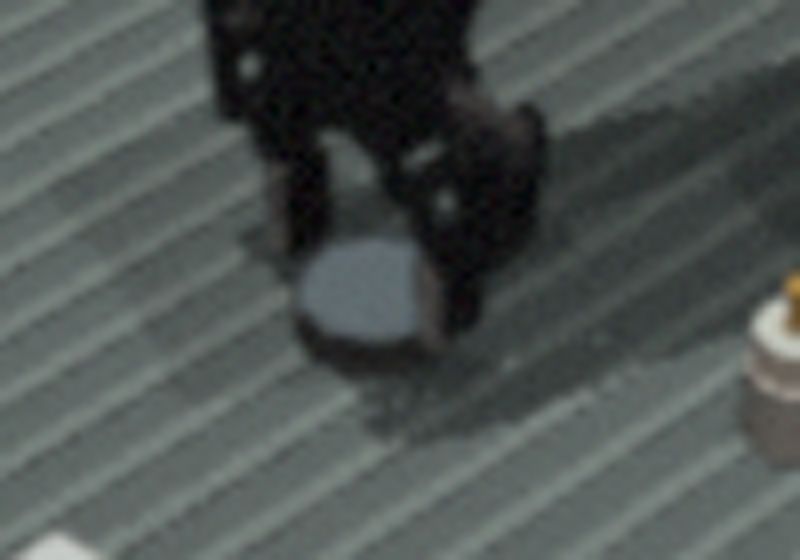

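Run:
```python
from h import *
c=capture('scene')
for z in (0,5,10,15): # near finger tip candidates
    P=[[572.7+dx,-141+31+dy,z] for dx in(-11,11) for dy in (0,8)]
    print(z,((proj(c,P)-[195,190])*8).round().tolist())
```

```text
0 [[460.0, 353.0], [477.0, 364.0], [412.0, 383.0], [428.0, 395.0]]
5 [[460.0, 341.0], [477.0, 353.0], [411.0, 372.0], [428.0, 383.0]]
10 [[460.0, 330.0], [476.0, 341.0], [411.0, 360.0], [428.0, 372.0]]
15 [[460.0, 318.0], [476.0, 330.0], [411.0, 349.0], [428.0, 360.0]]
```

The picture shows the fingers straddling the mirror, with the near fingertip at crop (430–475, 348–330). That's about 15 mm up, i.e. 10 mm ahead of the TCP. I'll go lower and then grip.

Call:
play_rows(increments=[[[-0.0015,-0.0007,0.004,0,0,0,0.062],[-0.0015,-0.0007,0.008,0,0,0,0.062],[-0.0015,-0.0007,0.009,0,0,0,0.062],[-0.0015,-0.0007,0.009,0,0,0,0.05],[-0.0015,-0.0007,0.009,0,0,0,0.05],[-0.0015,-0.0007,0.009,0,0,0,0.05],[-0.0015,-0.0007,0.009,0,0,0,0.05]]])

```text
clock: 9.08
ee_pos: [572.7, -139.1, 15.2]
tcp_rot: [0.716, -0.698, -0.0, 0.0]
contact_force: [-1.4, 0.2, -0.6]
grip_width: 53.8
```

```bash
python3 go.py 505.8 152.6 130 -88.5
```

```text
t 9.0833 pos [ 572.68 -139.13   15.23] psi -88.51 zax [-1.e-04  0.e+00 -1.e+00] F [-1.41  0.2  -0.64] T [ 0.07 -0.04  0.01] w 53.802405934591285
d_tool mm [-293.38   59.3  -114.75] turn z deg -0.01
```

Call:
play_rows(increments=[[[0,0,-0.003,0,0,0,0.05],[0,0,-0.01,0,0,0,0.05],[0,0,-0.03,0,0,0,0.05],[0,0,-0.06,0,0,0,0.05],[0,0,-0.09,0,0,0,0.05],[0,0,-0.115,0,0,0,0.05],[0,0,-0.115,0,0,0,0.05]]])

```text
clock: 9.67
ee_pos: [575.0, -139.9, 136.0]
tcp_rot: [0.716, -0.698, 0.004, -0.002]
contact_force: [1.0, 0.3, -0.6]
grip_width: 53.7
```

```bash
python3 go.py 505.8 152.6 130 -88.5
python3 - <<'E'
from h import *
c=capture('scene'); cv2.imwrite('pics/lift.png',cv2.resize(c['frame'][150:250,185:310],(750,600),interpolation=cv2.INTER_CUBIC))
E
```

```text
t 9.6667 pos [ 574.98 -139.85  135.96] psi -88.51 zax [ 0.0077 -0.0025 -1.    ] F [ 1.04  0.28 -0.55] T [-0.03 -0.04  0.  ] w 53.675383231919625
d_tool mm [-294.17   61.59    4.68] turn z deg -0.01
```

View pics/lift.png

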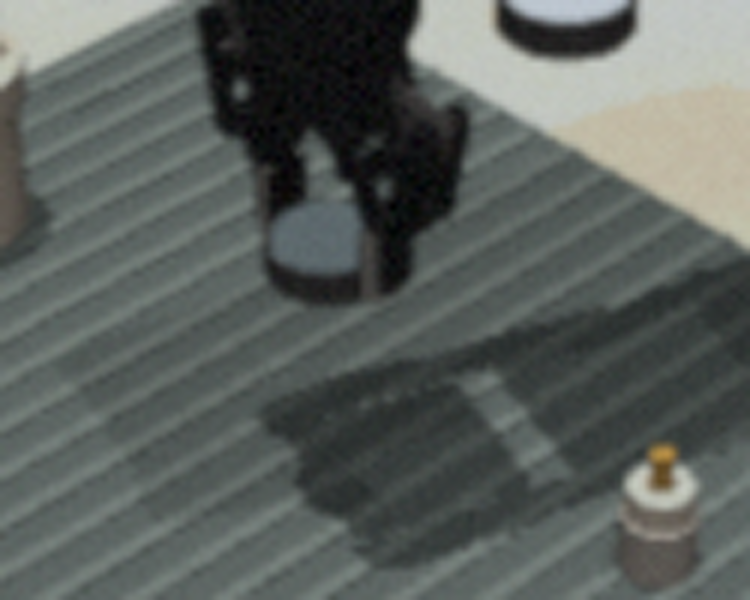

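The mirror is held level in the jaws at crop (320,245). The width reading of 53.7 mm is a bit under 56. Next I'll carry it over the holder.

Call:
play_rows(increments=[[[-0.01,0.002,0,0,0,0,0.05],[-0.035,0.007,0,0,0,0,0.05],[-0.07,0.014,0,0,0,0,0.05],[-0.11,0.022,0,0,0,0,0.05],[-0.15,0.031,0,0,0,0,0.05],[-0.19,0.04,0,0,0,0,0.05],[-0.228,0.048,0,0,0,0,0.05],[-0.258,0.054,0,0,0,0,0.05]]])

```text
clock: 10.38
ee_pos: [509.6, 120.1, 128.9]
tcp_rot: [0.717, -0.698, -0.001, 0.001]
contact_force: [0.8, 0.0, -0.8]
grip_width: 53.7
```

Call:
play_rows(increments=[[[-0.02,0.004,0,0,0,0,0.05],[-0.03,0.0055,0,0,0,0,0.05],[-0.035,0.0065,0.002,0,0,0,0.05],[-0.036,0.007,0.004,0,0,0,0.05],[-0.036,0.007,0.004,0,0,0,0.05],[-0.036,0.007,0.004,0,0,0,0.05]]])

```text
clock: 10.88
ee_pos: [504.1, 152.2, 125.8]
tcp_rot: [0.716, -0.698, -0.0, 0.0]
contact_force: [-0.3, 0.2, -1.6]
grip_width: 53.6
```

```bash
python3 go.py 505.1 152.6 80 -88.5
```

```text
t 10.8833 pos [504.14 152.2  125.84] psi -88.58 zax [-8.e-04 -3.e-04 -1.e+00] F [-0.27  0.23 -1.59] T [-0.06 -0.03 -0.03] w 53.63702671586668
d_tool mm [-0.38 -1.01 45.83] turn z deg -0.08
```

Call:
play_rows(increments=[[[-0.0004,-0.001,0.01,0,0,0,0.05],[-0.0004,-0.001,0.025,0,0,0,0.05],[-0.0004,-0.001,0.036,0,0,0,0.05],[-0.0004,-0.001,0.042,0,0,0,0.05],[-0.0004,-0.001,0.044,0,0,0,0.05],[-0.0004,-0.001,0.044,0,0,0,0.05],[-0.0004,-0.001,0.044,0,0,0,0.05]]])

```text
clock: 11.47
ee_pos: [505.4, 153.6, 82.5]
tcp_rot: [0.716, -0.698, 0.0, -0.0]
contact_force: [-0.7, 0.7, -1.5]
grip_width: 54.0
```

Call:
play_rows(increments=[[[0,0,0.001,0,0,0,0.05],[0,0,0.002,0,0,0,0.05],[0,0,0.003,0,0,0,0.05],[0,0,0.003,0,0,0,0.05]]])

```text
clock: 11.8
ee_pos: [505.1, 153.6, 79.3]
tcp_rot: [0.716, -0.698, 0.0, -0.0]
contact_force: [0.5, 0.2, -0.6]
grip_width: 53.5
```

Call:
play_rows(increments=[[[0,0,0.001,0,0,0,0.05],[0,0,0.002,0,0,0,0.05],[0,0,0.002,0,0,0,0.05],[0,0,0.002,0,0,0,0.05]]])

```text
clock: 12.13
ee_pos: [505.1, 153.6, 77.2]
tcp_rot: [0.716, -0.698, -0.0, 0.0]
contact_force: [0.5, -0.4, -0.8]
grip_width: 53.7
```

```bash
python3 go.py 505.1 152.6 74 -88.5
```

```text
t 12.1333 pos [505.05 153.59  77.22] psi -88.51 zax [-2.e-04 -0.e+00 -1.e+00] F [ 0.51 -0.45 -0.75] T [-0.05 -0.   -0.  ] w 53.748301563347724
d_tool mm [ 0.99 -0.02  3.22] turn z deg -0.01
```

Call:
play_rows(increments=[[[0.001,0,0.001,0,0,0,0.05],[0.001,0,0.002,0,0,0,0.05],[0.001,0,0.002,0,0,0,0.05],[0.001,0,0.002,0,0,0,0.05]]])

```text
clock: 12.47
ee_pos: [505.1, 152.6, 75.2]
tcp_rot: [0.716, -0.698, -0.0, 0.0]
contact_force: [-0.1, 0.4, -1.5]
grip_width: 53.7
```

Call:
play_rows(increments=[[[0,0,0.001,0,0,0,0.05],[0,0,0.0015,0,0,0,0.05],[0,0,0.0015,0,0,0,0.05],[0,0,0.0015,0,0,0,0.05]]])

```text
clock: 12.8
ee_pos: [505.1, 152.6, 73.7]
tcp_rot: [0.716, -0.698, -0.0, 0.0]
contact_force: [0.2, 0.5, -1.4]
grip_width: 54.2
```

Call:
play_rows(increments=[[[0,0,0.001,0,0,0,0.05],[0,0,0.001,0,0,0,0.05],[0,0,0.001,0,0,0,0.05]]])

```text
clock: 13.05
ee_pos: [505.1, 152.6, 72.8]
tcp_rot: [0.716, -0.698, -0.0, 0.0]
contact_force: [-0.1, 0.6, -1.4]
grip_width: 53.6
```

Call:
play_rows(increments=[[[0,0,0.001,0,0,0,0.05],[0,0,0.001,0,0,0,0.05],[0,0,0.001,0,0,0,0.05]]])

```text
clock: 13.3
ee_pos: [505.0, 152.7, 71.7]
tcp_rot: [0.716, -0.698, -0.0, 0.0]
contact_force: [-1.7, 0.3, -1.6]
grip_width: 53.8
```

Call:
play_rows(increments=[[[0,0,0.001,0,0,0,0.05],[0,0,0.001,0,0,0,0.05],[0,0,0.001,0,0,0,0.05]]])

```text
clock: 13.55
ee_pos: [504.9, 152.6, 70.6]
tcp_rot: [0.716, -0.698, -0.0, 0.0]
contact_force: [-2.3, 2.4, -0.9]
grip_width: 53.7
```

Light contact: Fx −2.3 N and Fy +2.4 N, so the −y post is touching. I'll ease it 1 mm toward −x/+y.

Call:
play_rows(increments=[[[-0.001,0.001,0,0,0,0,0.05],[-0.001,0.001,0,0,0,0,0.05],[-0.001,0.001,0,0,0,0,0.05]]])

```text
clock: 13.8
ee_pos: [504.2, 153.5, 70.8]
tcp_rot: [0.716, -0.698, 0.0, -0.0]
contact_force: [0.1, -1.8, -0.4]
grip_width: 53.9
```

Call:
play_rows(increments=[[[0,0,0.001,0,0,0,0.05],[0,0,0.001,0,0,0,0.05],[0,0,0.001,0,0,0,0.05]]])

```text
clock: 14.05
ee_pos: [504.2, 153.4, 69.7]
tcp_rot: [0.716, -0.698, 0.0, -0.0]
contact_force: [0.1, -2.3, -0.9]
grip_width: 54.0
```

Call:
play_rows(increments=[[[0.0005,0,0,0,0,0,0.05],[0.0005,0,0,0,0,0,0.05],[0.0005,0,0.0005,0,0,0,0.05],[0.0005,0,0.001,0,0,0,0.05],[0.0005,0,0.001,0,0,0,0.05]]])

```text
clock: 14.47
ee_pos: [504.4, 153.1, 69.0]
tcp_rot: [0.716, -0.698, 0.0, -0.0]
contact_force: [0.1, -0.5, 2.5]
grip_width: 54.1
```

```bash
python3 go.py 504.2 153 66 -88.5
python3 - <<'E'
from h import *
c=capture('scene'); cv2.imwrite('pics/lay.png',cv2.resize(c['frame'][205:305,290:415],(750,600),interpolation=cv2.INTER_CUBIC))
E
```

```text
t 14.4667 pos [504.41 153.13  68.97] psi -88.51 zax [ 7.e-04  1.e-04 -1.e+00] F [ 0.1  -0.49  2.49] T [-0.09 -0.13 -0.01] w 54.078098683967475
d_tool mm [0.13 0.22 2.97] turn z deg -0.01
```

View pics/lay.png

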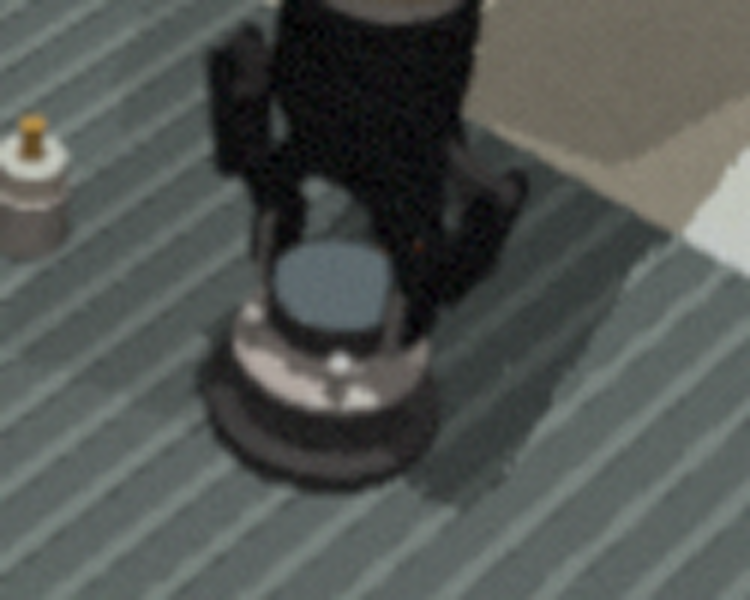

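The disc sits between the two balls, at (252,312) and (342,362), and the catch, and the upward force is 2.5 N. I'll release it and rise.

Call:
play_rows(increments=[[[0,0,0,0,0,0,0.06],[0,0,0,0,0,0,0.07],[0,0,0,0,0,0,0.08],[0,0,0,0,0,0,0.08],[0,0,-0.01,0,0,0,0.08],[0,0,-0.03,0,0,0,0.08],[0,0,-0.055,0,0,0,0.08],[0,0,-0.06,0,0,0,0.04]]])

```text
clock: 15.18
ee_pos: [505.6, 153.4, 132.7]
tcp_rot: [0.716, -0.698, 0.001, -0.002]
contact_force: [0.2, 0.4, 0.6]
grip_width: 69.9
```

```bash
python3 go.py 498 153 90 -88.5
python3 - <<'E'
from h import *
c=capture('scene'); cv2.imwrite('pics/laid.png',cv2.resize(c['frame'][205:305,290:415],(750,600),interpolation=cv2.INTER_CUBIC))
E
```

```text
t 15.1833 pos [505.61 153.43 132.66] psi -88.51 zax [ 0.0047  0.001  -1.    ] F [0.24 0.41 0.62] T [-0.03 -0.01 -0.07] w 69.92049502321261
d_tool mm [ 0.27  7.82 42.62] turn z deg -0.01
```

View pics/laid.png

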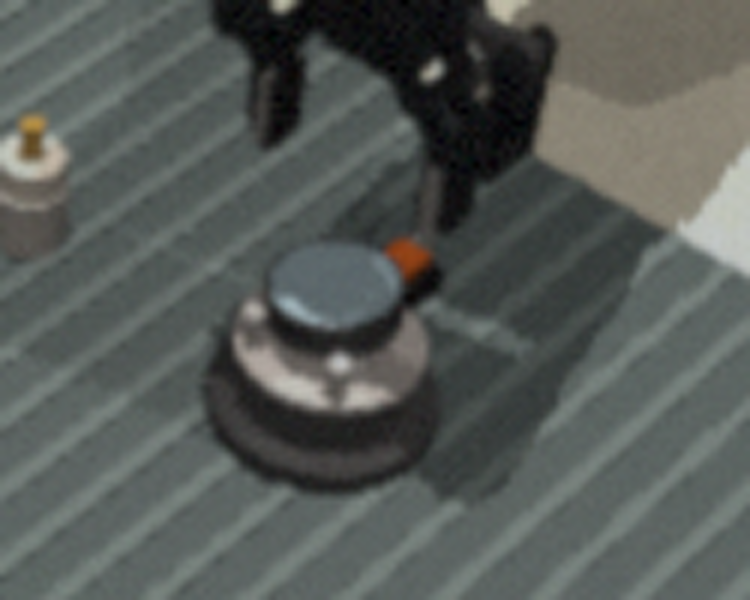

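The mirror lies between both balls and the orange catch, still high as expected. Now I'll shut the fingers above a point about 4 mm catch-side of the axis.

Call:
play_rows(increments=[[[0,0.002,0,0,0,0,0],[0,0.004,0,0,0,0,0],[0,0.0045,0.005,0,0,0,0],[0,0.0045,0.015,0,0,0,0],[0,0.0045,0.025,0,0,0,0],[0,0.0045,0.03,0,0,0,0],[0,0.0045,0.03,0,0,0,0],[0,0.0045,0.03,0,0,0,0]]])

```text
clock: 15.9
ee_pos: [499.4, 152.9, 98.1]
tcp_rot: [0.716, -0.698, -0.0, 0.001]
contact_force: [-0.5, -0.7, 0.8]
grip_width: 0.2
```

```bash
python3 go.py 501 153 90 -88.5
```

```text
t 15.9 pos [499.38 152.89  98.08] psi -88.51 zax [-1.3e-03 -3.0e-04 -1.0e+00] F [-0.46 -0.68  0.79] T [-0.02  0.01 -0.08] w 0.18511090019725016
d_tool mm [-0.07 -1.63  8.07] turn z deg -0.01
```

Call:
play_rows(increments=[[[0,-0.001,0.002,0,0,0,0],[0,-0.001,0.004,0,0,0,0],[0,-0.001,0.006,0,0,0,0],[0,-0.001,0.007,0,0,0,0],[0,-0.001,0.007,0,0,0,0],[0,-0.001,0.007,0,0,0,0]]])

```text
clock: 16.4
ee_pos: [500.6, 153.0, 91.8]
tcp_rot: [0.716, -0.698, 0.0, -0.0]
contact_force: [0.9, 0.1, -0.6]
grip_width: 0.3
```

Call:
play_rows(increments=[[[0,0,0.0005,0,0,0,0],[0,0,0.001,0,0,0,0],[0,0,0.001,0,0,0,0]]])

```text
clock: 16.65
ee_pos: [500.6, 153.0, 90.8]
tcp_rot: [0.716, -0.698, -0.0, -0.0]
contact_force: [-0.5, -0.3, 0.2]
grip_width: 0.3
```

Call:
play_rows(increments=[[[0,0,0.0005,0,0,0,0],[0,0,0.001,0,0,0,0],[0,0,0.001,0,0,0,0]]])

```text
clock: 16.9
ee_pos: [500.6, 153.0, 89.7]
tcp_rot: [0.716, -0.698, -0.0, 0.0]
contact_force: [0.8, 0.1, -0.5]
grip_width: -0.1
```

Call:
play_rows(increments=[[[0,0,0.0005,0,0,0,0],[0,0,0.001,0,0,0,0],[0,0,0.001,0,0,0,0]]])

```text
clock: 17.15
ee_pos: [500.7, 153.0, 88.8]
tcp_rot: [0.716, -0.698, -0.0, -0.0]
contact_force: [-0.1, 0.5, 0.6]
grip_width: -0.3
```

Call:
play_rows(increments=[[[0,0,0.0005,0,0,0,0],[0,0,0.001,0,0,0,0],[0,0,0.001,0,0,0,0]]])

```text
clock: 17.4
ee_pos: [500.8, 153.1, 87.9]
tcp_rot: [0.716, -0.698, 0.0, -0.0]
contact_force: [0.2, 1.4, 2.2]
grip_width: -0.3
```

Call:
play_rows(increments=[[[0,0,0.0005,0,0,0,0],[0,0,0.001,0,0,0,0],[0,0,0.001,0,0,0,0]]])

```text
clock: 17.65
ee_pos: [501.0, 153.1, 87.0]
tcp_rot: [0.716, -0.698, 0.0, -0.0]
contact_force: [0.2, 1.4, 3.9]
grip_width: 0.1
```

Call:
play_rows(increments=[[[0,0,0.0005,0,0,0,0],[0,0,0.001,0,0,0,0],[0,0,0.001,0,0,0,0]]])

```text
clock: 17.9
ee_pos: [500.2, 152.7, 85.4]
tcp_rot: [0.716, -0.698, -0.0, 0.001]
contact_force: [-0.1, -0.1, 0.5]
grip_width: 0.1
```

Call:
play_rows(increments=[[[0,0,0.0005,0,0,0,0],[0,0,0.001,0,0,0,0],[0,0,0.001,0,0,0,0]]])

```text
clock: 18.15
ee_pos: [500.3, 152.9, 84.5]
tcp_rot: [0.716, -0.698, -0.0, 0.0]
contact_force: [-0.9, -0.6, 1.0]
grip_width: 0.0
```

Call:
play_rows(increments=[[[0,0,0.0005,0,0,0,0],[0,0,0.0005,0,0,0,0],[0,0,0.0005,0,0,0,0]]])

```text
clock: 18.4
ee_pos: [500.6, 153.0, 84.3]
tcp_rot: [0.716, -0.698, -0.0, 0.0]
contact_force: [0.0, 0.3, 1.5]
grip_width: 0.1
```

Call:
play_rows(increments=[[[0,0,0.0005,0,0,0,0],[0,0,0.0005,0,0,0,0],[0,0,0.0005,0,0,0,0]]])

```text
clock: 18.65
ee_pos: [500.5, 153.0, 83.8]
tcp_rot: [0.716, -0.698, -0.0, 0.0]
contact_force: [-2.4, 0.3, 2.8]
grip_width: 0.1
```

Call:
play_rows(increments=[[[0,0,0.0005,0,0,0,0],[0,0,0.0005,0,0,0,0],[0,0,0.0005,0,0,0,0]]])

```text
clock: 18.9
ee_pos: [500.4, 153.0, 83.3]
tcp_rot: [0.716, -0.698, -0.0, 0.0]
contact_force: [-4.7, -0.4, 5.0]
grip_width: 0.0
```

Call:
play_rows(increments=[[[0,0,0.0005,0,0,0,0],[0,0,0.0005,0,0,0,0],[0,0,0.0005,0,0,0,0]]])

```text
clock: 19.15
ee_pos: [500.4, 153.0, 83.2]
tcp_rot: [0.716, -0.698, -0.0, 0.0]
contact_force: [-5.7, 0.6, 10.1]
grip_width: -0.1
```

Call:
play_rows(increments=[[[0,0,0.0005,0,0,0,0],[0,0,0.0005,0,0,0,0],[0,0,0.0005,0,0,0,0]]])

```text
clock: 19.4
ee_pos: [500.5, 153.0, 83.1]
tcp_rot: [0.716, -0.698, -0.0, 0.0]
contact_force: [-7.7, 0.0, 16.1]
grip_width: -0.2
```

Call:
play_rows(increments=[[[0,0,0.0005,0,0,0,0],[0,0,0.0005,0,0,0,0],[0,0,0.0005,0,0,0,0]]])

```text
clock: 19.65
ee_pos: [500.5, 153.0, 83.0]
tcp_rot: [0.716, -0.698, -0.0, 0.0]
contact_force: [-10.2, -1.1, 21.7]
grip_width: -0.1
```

That was my error. I queued four press steps without checking between them, and the last one read 21.7 N, over the 20 N limit. Backing off now.

Call:
play_rows(increments=[[[0,0,-0.001,0,0,0,0],[0,0,-0.001,0,0,0,0]]])

```text
clock: 19.82
ee_pos: [500.8, 153.0, 83.3]
tcp_rot: [0.716, -0.698, 0.0, -0.0]
contact_force: [-3.5, -0.6, 9.8]
grip_width: 0.0
```

```bash
python3 go.py 501 153 83 -88.5
python3 - <<'E'
from h import *
c=capture('scene'); d=capture('top')
a=cv2.resize(c['frame'][225:300,300:394],(400,320),interpolation=cv2.INTER_CUBIC); b=cv2.resize(d['frame'][174:249,150:244],(400,320),interpolation=cv2.INTER_CUBIC)
cv2.imwrite('pics/press.png',np.hstack([a,b]))
E
```

```text
t 19.8167 pos [500.83 153.03  83.25] psi -88.51 zax [ 7.e-04  1.e-04 -1.e+00] F [-3.52 -0.56  9.85] T [-0.    0.61 -0.03] w 0.04106127339233642
d_tool mm [ 0.04 -0.16  0.25] turn z deg -0.01
```

View pics/press.png

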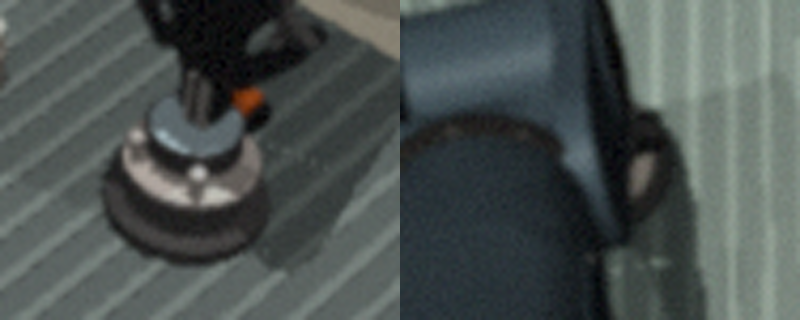

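The picture shows the fingertip on the glass with both balls alongside. The last steps felt stiff (6 N per 0.5 mm), but the −x force suggests the mirror may still be tilted or wedged. I'll lift off and feel the glass height at the catch and post ends, one checked step at a time.

Call:
play_rows(increments=[[[0,0,-0.002,0,0,0,0],[0,0,-0.004,0,0,0,0],[0,-0.006,-0.005,0,0,0,0],[0,-0.012,-0.004,0,0,0,0],[0,-0.015,-0.003,0,0,0,0],[0,-0.015,-0.002,0,0,0,0],[0,-0.015,-0.002,0,0,0,0],[0,-0.015,-0.002,0,0,0,0]]])

```text
clock: 20.58
ee_pos: [515.4, 153.3, 84.5]
tcp_rot: [0.716, -0.698, -0.0, 0.0]
contact_force: [0.3, -0.4, 0.2]
grip_width: -0.3
```

Call:
play_rows(increments=[[[0,0,0.0005,0,0,0,0],[0,0,0.0005,0,0,0,0]]])

```text
clock: 20.75
ee_pos: [515.5, 153.4, 84.2]
tcp_rot: [0.716, -0.698, -0.0, 0.0]
contact_force: [-0.1, 0.3, -0.4]
grip_width: 0.1
```

Call:
play_rows(increments=[[[0,0,0.0003,0,0,0,0],[0,0,0.0003,0,0,0,0]]])

```text
clock: 20.92
ee_pos: [515.5, 153.4, 84.0]
tcp_rot: [0.716, -0.698, 0.0, 0.0]
contact_force: [0.0, 0.6, -0.1]
grip_width: 0.2
```

Call:
play_rows(increments=[[[0,0,0.0005,0,0,0,0],[0,0,0.0005,0,0,0,0]]])

```text
clock: 21.08
ee_pos: [515.6, 153.4, 83.5]
tcp_rot: [0.716, -0.698, 0.0, -0.0]
contact_force: [-0.0, -0.9, 0.8]
grip_width: -0.0
```

Call:
play_rows(increments=[[[0,0,0.0003,0,0,0,0],[0,0,0.0003,0,0,0,0]]])

```text
clock: 21.25
ee_pos: [515.7, 153.4, 83.4]
tcp_rot: [0.716, -0.698, 0.0, -0.0]
contact_force: [-0.8, -0.3, 2.5]
grip_width: -0.0
```

The post side touches at TCP 83.4 (2.5 N). Now the catch side.

Call:
play_rows(increments=[[[0,0,-0.003,0,0,0,0],[0,0.006,-0.004,0,0,0,0],[0,0.014,-0.004,0,0,0,0],[0,0.022,-0.003,0,0,0,0],[0,0.027,-0.002,0,0,0,0],[0,0.027,-0.0015,0,0,0,0],[0,0.027,-0.001,0,0,0,0],[0,0.027,-0.001,0,0,0,0]]])

```text
clock: 21.92
ee_pos: [488.8, 152.7, 84.2]
tcp_rot: [0.716, -0.698, 0.0, -0.0]
contact_force: [-1.0, 0.2, 0.1]
grip_width: -0.2
```

Call:
play_rows(increments=[[[0,0,0.0005,0,0,0,0],[0,0,0.0005,0,0,0,0]]])

```text
clock: 22.08
ee_pos: [488.8, 152.7, 83.6]
tcp_rot: [0.716, -0.698, 0.0, -0.0]
contact_force: [-0.1, -0.9, -0.5]
grip_width: 0.4
```

Call:
play_rows(increments=[[[0,0,0.0003,0,0,0,0],[0,0,0.0003,0,0,0,0]]])

```text
clock: 22.25
ee_pos: [488.8, 152.7, 83.4]
tcp_rot: [0.716, -0.698, 0.0, -0.0]
contact_force: [0.0, -0.7, 1.1]
grip_width: 0.2
```

Both ends touch at 83.4, so the mirror is level and down. Now the proper press near the axis, building up carefully to about 15 N.

Call:
play_rows(increments=[[[0,0,-0.002,0,0,0,0],[0,-0.005,-0.003,0,0,0,0],[0,-0.011,-0.003,0,0,0,0],[0,-0.012,-0.002,0,0,0,0],[0,-0.012,-0.0005,0,0,0,0],[0,-0.012,0,0,0,0,0],[0,-0.012,0,0,0,0,0]]])

```text
clock: 22.83
ee_pos: [500.8, 153.0, 83.4]
tcp_rot: [0.716, -0.698, 0.0, -0.0]
contact_force: [0.7, -0.2, 1.8]
grip_width: -0.1
```

Call:
play_rows(increments=[[[0,0,0.0002,0,0,0,0],[0,0,0.0004,0,0,0,0],[0,0,0.0004,0,0,0,0]]])

```text
clock: 23.08
ee_pos: [500.8, 153.0, 83.3]
tcp_rot: [0.716, -0.698, 0.0, -0.0]
contact_force: [1.0, -1.9, 5.2]
grip_width: -0.1
```

Call:
play_rows(increments=[[[0,0,0.0002,0,0,0,0],[0,0,0.0004,0,0,0,0],[0,0,0.0004,0,0,0,0]]])

```text
clock: 23.33
ee_pos: [500.8, 153.0, 83.2]
tcp_rot: [0.716, -0.698, 0.0, -0.0]
contact_force: [-0.2, -1.6, 9.9]
grip_width: -0.1
```

Call:
play_rows(increments=[[[0,0,0.0002,0,0,0,0],[0,0,0.0003,0,0,0,0],[0,0,0.0003,0,0,0,0]]])

```text
clock: 23.58
ee_pos: [500.9, 153.0, 83.1]
tcp_rot: [0.716, -0.698, 0.0, -0.0]
contact_force: [-2.8, -0.9, 12.4]
grip_width: 0.0
```

Call:
play_rows(increments=[[[0,0,0.0002,0,0,0,0],[0,0,0.0002,0,0,0,0]]])

```text
clock: 23.75
ee_pos: [500.9, 153.0, 83.1]
tcp_rot: [0.716, -0.698, 0.0, -0.0]
contact_force: [-1.7, -1.6, 15.4]
grip_width: 0.1
```

Call:
play_rows(increments=[[[0,0,0,0,0,0,0],[0,0,0,0,0,0,0],[0,0,0,0,0,0,0],[0,0,0,0,0,0,0]]])

```text
clock: 24.08
ee_pos: [500.8, 153.0, 83.1]
tcp_rot: [0.716, -0.698, 0.0, -0.0]
contact_force: [-4.0, -1.6, 15.5]
grip_width: -0.0
```

Call:
play_rows(increments=[[[0,0,0,0,0,0,0],[0,0,0,0,0,0,0],[0,0,0,0,0,0,0],[0,0,0,0,0,0,0]]])

```text
clock: 24.42
ee_pos: [500.9, 153.0, 83.1]
tcp_rot: [0.716, -0.698, 0.0, -0.0]
contact_force: [-3.2, -1.5, 14.8]
grip_width: -0.1
```

The press held about 15 N (14.8–15.5) for over 0.6 s. Now I'll lift off and clear the view to check.

Call:
play_rows(increments=[[[0,0,-0.002,0,0,0,0],[0,0,-0.01,0,0,0,0],[0,0,-0.03,0,0,0,0],[0,0,-0.06,0,0,0,0],[0.01,0,-0.09,0,0,0,0],[0.035,0,-0.115,0,0,0,0],[0.07,0,-0.125,0,0,0,0],[0.105,0,-0.125,0,0,0,0]]])

```text
clock: 25.08
ee_pos: [504.1, 47.3, 210.1]
tcp_rot: [0.717, -0.697, 0.002, -0.002]
contact_force: [0.8, 1.4, -0.0]
grip_width: -0.4
```

Call:
play_rows(increments=[[[0.03,0,0,0,0,0,0],[0.065,0.005,0,0,0,0,0],[0.1,0.01,0,0,0,0,0],[0.135,0.015,0,0,0,0,0],[0.17,0.02,0,0,0,0,0],[0.2,0.025,0,0,0,0,0],[0.22,0.025,0,0,0,0,0],[0.22,0.025,0,0,0,0,0]]])

```text
clock: 25.75
ee_pos: [483.7, -175.6, 207.3]
tcp_rot: [0.715, -0.699, 0.0, 0.0]
contact_force: [0.5, -0.0, 0.4]
grip_width: -0.2
```

Run:
```python
from meas import *
T,S=avg('top',2),avg('scene',2)
out=[]
for c,p in zip((T,S),((195,209),(345,254))):
    d=[x for x in outline_of('mirror','top' if c is T else 'scene')]
    f,o=crop(c,p,12); b,g,r=f[...,0],f[...,1],f[...,2]
    q,a=cen((b>g+3)&(b>r+6)); out.append(q+o); print((q+o).round(2),a)
    print([ (round(x['p'],2),np.argwhere(x['mask']).mean(0)[::-1].round(1).tolist(),int(x['mask'].sum())) for x in d])
P,e=tri((T,S),out,[505,153,65]); print('glass tri',P.round(1),e.round(2))
tl=[cv2.resize(c['f'][v-26:v+27,u-33:u+33].astype(np.uint8),(400,320),interpolation=cv2.INTER_CUBIC) for c,(u,v) in zip((S,T),((345,262),(197,212)))]
cv2.imwrite('pics/final.png',np.hstack(tl)); cv2.imwrite('pics/sceneF.png',S['f'].astype(np.uint8))
```

```text
[195.25 209.45] 425
[(0.75, [368.0, 304.7], 599), (0.62, [194.7, 208.9], 308), (0.62, [437.7, 251.9], 301), (0.55, [404.6, 298.9], 297)]
[345.46 253.29] 266
[(0.74, [201.8, 142.8], 166), (0.64, [277.8, 150.7], 356), (0.39, [247.6, 141.2], 48), (0.21, [343.6, 271.7], 860)]
glass tri [503.3 150.2  65.3] [ 0.1  -0.07  0.1   0.01]
```

View pics/final.png

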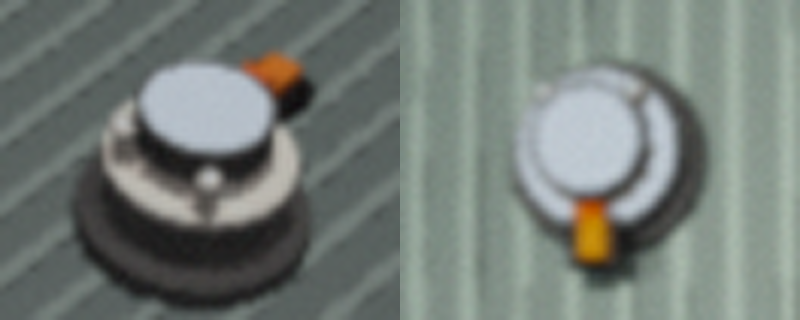

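Both pictures show the mirror between the balls and the catch. The colour mask for the glass height took in some of the head plate, so I'll refit the glass disc, with tilt, in both cameras. I'll run the same fit on the first pictures as a reference.

```bash
cat > fit.py <<'E'
from meas import *
from scipy.optimize import minimize
from scipy.ndimage import map_coordinates
a=np.linspace(0,2*np.pi,72,endpoint=False)
def score(p,cs,sep=False):
    x,y,z,tx,ty=p; s=[]
    for c in cs:
        v=[]
        for r in (25.5,27,29,30.5):
            C=np.c_[x+r*np.cos(a),y+r*np.sin(a),z+r*np.cos(a)*tx+r*np.sin(a)*ty]
            q=proj(c,C); v.append(map_coordinates(c['g'],[q[:,1],q[:,0]],order=1))
        s.append(np.clip(v[0]+v[1]-v[2]-v[3],-20,60).mean())
    return s if sep else -sum(s)
def fit(cs,x0,tilt=True):
    best=None
    for dz in (-5,-2,1,4):
        f=(lambda p:score(p,cs)+2e3*(p[3]**2+p[4]**2)*0) if tilt else (lambda p:score([*p,0,0],cs))
        p0=np.array(x0[:3])+[0,0,dz]; p0=[*p0,0,0] if tilt else p0
        n=len(p0); sim=np.vstack([p0]+[np.array(p0)+np.eye(n)[i]*([3,3,4,.08,.08][i]) for i in range(n)])
        m=minimize(f,p0,method='Nelder-Mead',options=dict(initial_simplex=sim,maxiter=900,xatol=.01,fatol=.001))
        if best is None or m.fun<best.fun: best=m
    return best
E
python3 - <<'E'
from fit import *
S,T=avg('scene',3),avg('top',3)
for c in(S,T): c['g']=c['f'].mean(2)
fin={}
for n,c in(('scene',S),('top',T)):
    f=cv2.imread(f'pics/{n}0.png').astype(float); fin[n]=dict(c,g=f.mean(2))
for nm,cs,x0 in(('start',[fin['scene'],fin['top']],[573,-139,19]),('now',[S,T],[504.5,152.5,67]),('now scene',[S],[504.5,152.5,67])):
    for t in(False,True):
        m=fit(cs,x0,t); print(nm,'tilt' if t else 'flat',m.x[:3].round(1),np.degrees(m.x[3:]).round(1),round(m.fun,2))
for z in (63,65,67,69,71):
    m=minimize(lambda p:score([p[0],p[1],z,0,0],[S,T]),[504.5,152.5],method='Nelder-Mead'); print(z,m.x.round(1),round(m.fun,2))
# other things moved? compare start vs end pictures
P=[('cart',(251,208)),('plate',(250,122)),('rose',(361,134)),('trap',(393,178)),('dish',(137,143)),('pliers',(116,222))]
old=cv2.imread('pics/top0.png').astype(float)
for n,(u,v) in P: print(n,np.abs(old-T['f'])[v-14:v+15,u-14:u+15].mean().round(1))
z=8;im=cv2.resize(S['f'][225:300,300:394].astype(np.uint8),None,fx=z,fy=z,interpolation=cv2.INTER_CUBIC)
m=fit([S,T],[504.5,152.5,67],False).x
C=np.c_[m[0]+28*np.cos(a),m[1]+28*np.sin(a),np.full(72,m[2])]
for q in (proj(S,C)-[300,225])*z+z/2: cv2.circle(im,tuple(int(k) for k in q),1,(0,0,255),-1)
cv2.imwrite('pics/ov.png',im)
E
```

```text
start flat [ 573.6 -139.1   18.6] [] -88.45
start tilt [ 573.6 -138.4   18.3] [-1.9  5. ] -90.11
now flat [509.3 155.9  72.6] [] -81.14
now tilt [509.6 155.8  74.6] [4.8 7.3] -86.39
now scene flat [414.5  91.5 -32.1] [] -60.0
now scene tilt [438.6 109.8  -2.8] [0.9 5.2] -60.0
63 [502.7 158.4] -57.51
65 [503.3 156. ] -63.71
67 [504.1 154.6] -70.99
69 [505.7 155.4] -72.38
71 [508.3 155.7] -78.12
cart 15.6
plate 18.0
rose 15.3
trap 15.1
dish 10.6
pliers 11.9
```

View pics/ov.png

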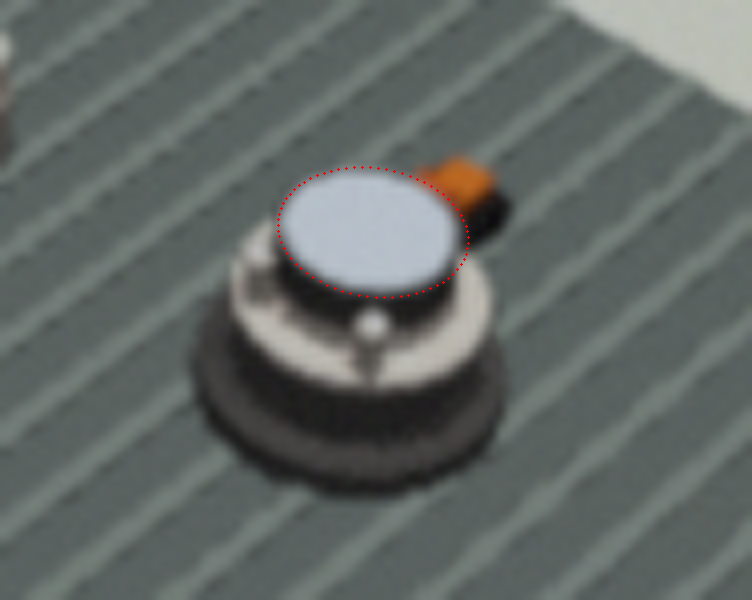

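Run:
```python
from meas import *
S,T=avg('scene',3),avg('top',3)
off=np.array([-.4,-.4])
for n,t,s in(('ball+y',(187.6,200.9),(346.5,265.6)),('ball-y',(203.1,201.7),(332.75,256.5)),('glass',(195.0,208.7),(346.25,254))):
    P,e=tri((T,S),(np.array(t)+off,np.array(s)+off),[505,153,60]); print(n,P.round(1),e.round(2))
# glass ellipse by threshold at sub-pixel, upsampled
for n,c,(u,v) in(('scene',S,(346,254)),('top',T,(195,209))):
    z=8;f=cv2.resize(c['f'][v-22:v+23,u-22:u+23].astype(np.float32),None,fx=z,fy=z,interpolation=cv2.INTER_CUBIC); b,g,r=f[...,0],f[...,1],f[...,2]
    th=(b-r>8)&(b>130) if n=='scene' else (b>150)
    for e in ((0,4,8) if n=='top' else (0,)):
        m=th.astype(np.uint8)
        if e: m=cv2.morphologyEx(m,cv2.MORPH_OPEN,cv2.getStructuringElement(2,(6*e+1,6*e+1)))
        k,l=cv2.connectedComponents(m); i=l[180,180]
        ct=max(cv2.findContours((l==i).astype(np.uint8),0,1)[0],key=len); el=cv2.fitEllipse(ct)
        print(n,e,'centre',(np.array(el[0])/z-.44+[u-22,v-22]).round(2),'axes',(np.array(el[1])/z).round(2),'ang',round(el[2],1))
# expected ellipses for level disc r28
a=np.linspace(0,2*np.pi,90)
for z in(65.5,69.3):
    for n,c in(('scene',S),('top',T)):
        q=proj(c,np.c_[505.3+28*np.cos(a),152.8+28*np.sin(a),np.full(90,z)]).astype(np.float32); el=cv2.fitEllipse(q); print('exp',z,n,np.round(el[0],2),np.round(el[1],2),round(el[2],1))
    for tx,ty in((.05,0),(-.05,0),(0,.05),(0,-.05)):
        q=proj(S,np.c_[505.3+28*np.cos(a),152.8+28*np.sin(a),z+28*np.cos(a)*tx+28*np.sin(a)*ty]).astype(np.float32); el=cv2.fitEllipse(q); print('   tilt',tx,ty,np.round(el[1],2),round(el[2],1))
f=cv2.imread('pics/scene0.png')
v0=f[215:240,225:258].astype(np.float32)
```

```text
ball+y [530.8 174.5  61.7] [ 0.15 -0.11  0.15  0.01]
ball-y [527.5 130.2  58.8] [ 0. -0.  0.  0.]
glass [505.8 152.4  67.5] [-0.13  0.1  -0.14 -0.01]
scene 0 centre [345.44 253.22] axes [14.77 21.77] ang 101.5
top 0 centre [191.72 204.62] axes [20.41 33.52] ang 170.7
top 4 centre [192.42 207.82] axes [20.58 24.26] ang 28.9
top 8 centre [192.54 207.45] axes [20.22 22.38] ang 48.9
exp 65.5 scene [345.9  254.32] [15.98 23.76] 98.8
exp 65.5 top [194.48 208.72] [18.98 19.58] 47.9
   tilt 0.05 0 [15.24 23.78] 100.7
   tilt -0.05 0 [16.71 23.76] 96.6
   tilt 0 0.05 [15.5  23.77] 95.7
   tilt 0 -0.05 [16.43 23.8 ] 102.2
exp 69.3 scene [346.07 253.15] [15.97 23.81] 98.7
exp 69.3 top [194.23 208.5 ] [19.03 19.64] 47.9
   tilt 0.05 0 [15.23 23.82] 100.6
   tilt -0.05 0 [16.7  23.81] 96.6
   tilt 0 0.05 [15.49 23.81] 95.7
   tilt 0 -0.05 [16.42 23.84] 102.1
```

Everything visual is consistent: the seat from the balls is about 52, and the glass is at 67–69. The image ellipse can't rule out a small tilt about x, though, so I'll feel the glass at +y and −y as well.

```bash
python3 go.py 502 137 90 -88.5
```

```text
t 26.65 pos [ 484.08 -172.56  207.1 ] psi -88.51 zax [ 0.  0. -1.] F [-0.29 -0.81 -0.25] T [ 0.01  0.   -0.06] w -0.2399880813551931
d_tool mm [-309.    -25.94  117.1 ] turn z deg -0.01
```

Call:
play_rows(increments=[[[-0.015,-0.001,0,0,0,0,0],[-0.05,-0.004,0,0,0,0,0],[-0.09,-0.008,0,0,0,0,0],[-0.13,-0.011,0,0,0,0,0],[-0.17,-0.015,0,0,0,0,0],[-0.21,-0.018,0.01,0,0,0,0],[-0.245,-0.021,0.02,0,0,0,0],[-0.275,-0.023,0.035,0,0,0,0]]])

```text
clock: 27.32
ee_pos: [500.3, 105.4, 172.6]
tcp_rot: [0.716, -0.698, 0.001, -0.001]
contact_force: [0.8, -0.2, -0.5]
grip_width: 0.0
```

Call:
play_rows(increments=[[[-0.02,-0.002,0.01,0,0,0,0],[-0.03,-0.003,0.03,0,0,0,0],[-0.034,-0.003,0.05,0,0,0,0],[-0.034,-0.003,0.065,0,0,0,0],[-0.034,-0.003,0.072,0,0,0,0],[-0.034,-0.003,0.075,0,0,0,0],[-0.034,-0.003,0.075,0,0,0,0],[-0.034,-0.003,0.075,0,0,0,0]]])

```text
clock: 27.98
ee_pos: [502.5, 136.9, 97.8]
tcp_rot: [0.716, -0.698, 0.0, -0.0]
contact_force: [0.5, 0.1, 0.9]
grip_width: 0.0
```

```bash
python3 go.py 502 137 84.3 -88.5
```

```text
t 27.9833 pos [502.5  136.89  97.82] psi -88.53 zax [ 1.e-03  2.e-04 -1.e+00] F [0.49 0.06 0.85] T [-0.04 -0.07  0.  ] w 0.007447064250538728
d_tool mm [-0.12  0.51 13.52] turn z deg -0.03
```

Call:
play_rows(increments=[[[0,0,0.004,0,0,0,0],[0,0,0.008,0,0,0,0],[0,0,0.0105,0,0,0,0],[0,0,0.0115,0,0,0,0],[0,0,0.0115,0,0,0,0],[0,0,0.0115,0,0,0,0]]])

```text
clock: 28.48
ee_pos: [502.1, 137.0, 85.6]
tcp_rot: [0.716, -0.698, 0.0, -0.0]
contact_force: [0.3, -0.3, -0.3]
grip_width: 0.1
```

Call:
play_rows(increments=[[[0,0,0.0004,0,0,0,0],[0,0,0.0008,0,0,0,0],[0,0,0.0008,0,0,0,0]]])

```text
clock: 28.73
ee_pos: [502.0, 137.0, 84.8]
tcp_rot: [0.716, -0.698, 0.0, -0.0]
contact_force: [-0.1, 0.4, 0.6]
grip_width: -0.0
```

Call:
play_rows(increments=[[[0,0,0.0004,0,0,0,0],[0,0,0.0006,0,0,0,0],[0,0,0.0006,0,0,0,0]]])

```text
clock: 28.98
ee_pos: [502.0, 137.0, 84.2]
tcp_rot: [0.716, -0.698, -0.0, 0.0]
contact_force: [0.5, -0.5, -0.7]
grip_width: 0.3
```

Call:
play_rows(increments=[[[0,0,0.0004,0,0,0,0],[0,0,0.0004,0,0,0,0]]])

```text
clock: 29.15
ee_pos: [502.0, 137.0, 83.8]
tcp_rot: [0.716, -0.698, 0.0, -0.0]
contact_force: [-0.0, -0.1, 0.3]
grip_width: -0.2
```

Call:
play_rows(increments=[[[0,0,0.0003,0,0,0,0],[0,0,0.0003,0,0,0,0],[0,0,0.0003,0,0,0,0]]])

```text
clock: 29.4
ee_pos: [502.0, 137.0, 83.5]
tcp_rot: [0.716, -0.698, -0.0, 0.0]
contact_force: [-0.5, 0.3, -0.3]
grip_width: -0.1
```

Call:
play_rows(increments=[[[0,0,0.0002,0,0,0,0],[0,0,0.0002,0,0,0,0],[0,0,0.0002,0,0,0,0]]])

```text
clock: 29.65
ee_pos: [502.1, 137.0, 83.3]
tcp_rot: [0.716, -0.698, 0.0, -0.0]
contact_force: [-0.6, -0.3, 0.9]
grip_width: -0.1
```

The −y side touches at about 83.35. The catch side, post side, centre and −y side all lie in one plane, so the mirror is level on the seat. I'll retreat and hand in.

Call:
play_rows(increments=[[[0,0,-0.003,0,0,0,0],[0,0,-0.015,0,0,0,0],[0,0,-0.04,0,0,0,0],[0,0,-0.07,0,0,0,0],[0.01,0,-0.095,0,0,0,0],[0.03,0,-0.11,0,0,0,0],[0.06,0,-0.115,0,0,0,0],[0.09,0,-0.115,0,0,0,0]]])

```text
clock: 30.32
ee_pos: [505.0, 46.4, 200.2]
tcp_rot: [0.717, -0.697, 0.001, -0.001]
contact_force: [0.4, -0.0, -0.2]
grip_width: 0.0
```

Call:
play_rows(increments=[[[0.03,0,0,0,0,0,0],[0.065,0.005,0,0,0,0,0],[0.1,0.01,0,0,0,0,0],[0.135,0.015,0,0,0,0,0],[0.165,0.02,0,0,0,0,0],[0.18,0.02,0,0,0,0,0],[0.18,0.02,0,0,0,0,0],[0.18,0.02,0,0,0,0,0]]])

```text
clock: 30.98
ee_pos: [488.9, -133.7, 198.3]
tcp_rot: [0.716, -0.698, -0.0, -0.0]
contact_force: [-0.3, 0.4, 0.1]
grip_width: 0.3
```

Run:
```python
from h import *
S=capture('scene'); cv2.imwrite('pics/end.png',S['frame'])
```

```text
(no output)
```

View pics/end.png

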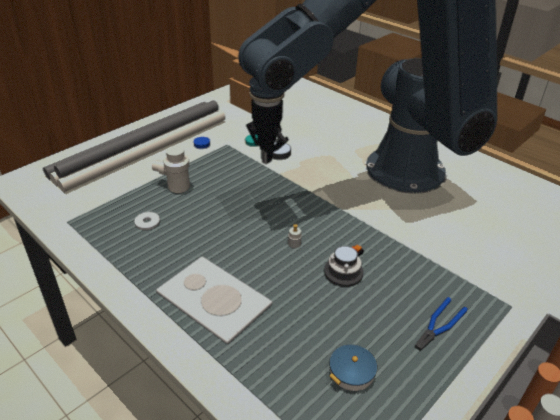

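The mirror sits in the holder at (345,257). Every other item is at its starting pixel position, and the arm is clear of everything.

```bash
python3 -c "
from station import ticket; print(ticket.close_job())"
```

```text
the job is handed in; nothing more can be done
None
```

The mirror is in the holder and I handed the job in, but I broke the 20 N limit once, so it may be judged as cracked. During the first press I queued four steps without checking between them. The last one read 21.7 N on the glass (10 N sideways), and I backed off at once.

- **Placing:** I took the smaller pale disc, not the larger pale one or the blue and turquoise ones. I laid it between the ball posts and the catch by feel and let go.
- **Pressing:** After the over-press I pressed again near the centre and held 14.8–15.5 N for about 0.67 s, then lifted off.
- **Checks that passed:** The glass felt level at the catch side, post side, centre and −y side, all within about 0.1 mm, and it bore hard. The camera views put the glass about where a fully seated mirror should be. In the last picture the other items are where they started, and the arm was clear at about 31 s.
- **Checks that disagreed or were not made:**
    - The image fits were unreliable. One hinted at a tilt of about 2°, which the touch checks did not support.
    - Estimates of the glass height ran from 65 to 69 mm, with one poor fit at 73–75 mm.
    - I did not touch the +y side.
    - The pin is hidden under the mirror, so I inferred that it is down.

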